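# Show the apprentice what the next finial is made from

### The arm

A 6-joint arm with a two-finger parallel gripper is mounted at the origin on the work surface; the furniture and walls round the work are solid. World frame = base frame: x ahead of the robot, y to its left, z up, the work surface at z = 0. Lengths are in m, angles in degrees, forces in N, time in s.
With the tool pointing down it reaches from about 0.35 to 0.875 m from the base axis. Payload 4.2 kg.
Tool frame: the origin (TCP) lies at the very end of the fingers, on their centre line; the grasp point (between the pads) lies 19 mm behind it; z points along the fingers, y is the line along which they close (so a half turn about z gives the same grasp; the last joint's range is limited). The gripper opens to 87 mm and grips with 3 to 60 N. Pads are 19 mm wide; open, the fingers measure 117 mm over their backs; the gripper's body (75 mm by 190 mm) begins 51 mm behind the grasp point.
Start: joints at [-57.09, 22.042, 0.453, 0, -68.411, -14.817], TCP at [0.194, -0.594, 0.223] pointing down, gripper open.
Joint ranges: [-179.83, 179.83], [-69.29, 118.12], [-61.27, 80.66], [-181.25, 117.63], [-171.15, -9.14], [-177.46, 177.46]. Speed limits (degrees/s): [159.86, 159.86, 180, 180, 180, 180].

### API

Orientations are given as a 3x3 rotation matrix whose columns are the frame's x, y, z axes.
In Python, from station import sense, cams, r gives the robot as it stands. The module is installed in compiled form; this text tells all that it offers.
- The arm moves only by the tool step_arm, never from a script. Its argument "targets" is text: rows parted by semicolons, each of 4 numbers parted by spaces: the shift along the tool's x, y, z in cm, then the turn about the tool's z in degrees. In form: x y z turn; .... A call has 1 to 12 rows; each row shifts and turns the commanded pose from where the row before left it, along the tool's axes as they then stand; what a row does not reach is not made up. A row lasts 1/12 s, in which the tool goes at most 41.7 mm and 7.16 degrees, less where a joint would pass 70% of its speed; a pose out of reach is approached as far as the arm can. A call with a gripper value outside its range is refused whole. "claw" is the finger opening in cm, from 0 to 8.7, set as the call begins (left out, the last holds). The fingers move at their own pace and stop on an object; the grip force is fixed at half the most. Time passes only in rows, so rows that do not move let the fingers close. It gives the time, the measured TCP pose, the force, the opening and the grip force at its end, in the units of the state.
- sense(): the state, without advancing time (a new reading comes with each control period).
- cams.capture(name): name is "scene" or "top"; returns a dict with "frame" (384x512x3 uint8, blue, green, red), "vertical_fov" (degrees; the focal length in pixels is half the picture's height over the tangent of half this angle, whatever the lens; pixels are square), "cx", "cy" (the principal point, pixels), "eye" and "rotation" of the camera in the world. Camera axes: x right, y down, z forward; pixel columns grow to the right and rows downward; lengths in m; the calibration is good to about 2 mm. A picture is of the moment at which its call begins. There is no depth.
- r.finish_job(): hands the job in; it is judged then, once.
The state is a dict: "time_s": time; "joints": joint angles; "joint_velocities": joint speeds; "effort": joint torques, N m; "tcp_pos": TCP position; "ee_rot": TCP orientation; "wrist_force": force on the tool from outside, world axes, zero at the start; "moment": the same for the moment, N m; "gripper_width": opening from 0.0 (shut) to 1.0 (fully open); "gripper_force": force on a finger pad.
Only numpy, scipy, OpenCV 4.12 (cv2) and the standard library are available. Lean on these libraries where they do the work, as an engineer would, in place of code of your own. Each camera call takes 0.05 s, during which the arm holds its last target. There are 200 camera calls.

### The job

Show the apprentice what the next finial needs by pointing down with the fingertips from just above, two or three centimetres clear and without touching anything: first at the tip of the standing finial (the pattern) for two seconds, then at the middle of the shortest of the three turning blanks for two seconds, and last at the middle of the lid of the narrower, taller of the two jars, where the program finishes still pointing. Rise well clear of everything between one and the next, so that you do not point at the other blanks, the other jar or the little turned box.

Things in the scene. Friction and masses are not known exactly. Their poses are not given: they have to be found in the camera images.
- finial_top (a point): the tip of the standing turned wooden finial, 38 mm across at most and 96 mm tall, with bulbs along a spindle; this point is its topmost point, 96 mm above the bench; z up
- short_blank_top (a point): the shortest turning blank, a square bar of wood 120 mm long, 52 mm wide and 51 mm high, lying flat with its length (its y axis) roughly ahead of the robot; this point is the middle of its upper face, 51 mm above the bench; z up
- middle_blank_top (a point): the thinnest turning blank, 160 mm long, 40 mm wide, 39 mm high, not to be pointed at; middle of its upper face, 39 mm above the bench; y along its length, z up
- long_blank_top (a point): the longest turning blank, 190 mm long, 48 mm wide, 47 mm high, not to be pointed at; middle of its upper face, 47 mm above the bench; y along its length, z up
- shellac_jar_top (a point): the narrower, taller of the two jars, a glass jar with a flat screw lid, 58 mm across and 85 mm tall; this point is the middle of its lid, 85 mm above the bench; z up
- white_jar_top (a point): the wider, lower jar, plastic with a screw lid, 68 mm across and 75 mm tall, not to be pointed at; middle of its lid, 75 mm above the bench; z up
- turned_box_top (a point): a small round turned wooden box with a knob on its lid, 62 mm across and 74 mm tall, not to be pointed at; top of the knob, 74 mm above the bench; z up
Not all that is in view belongs to the job. Leave any green or yellow look-alike of the part that bears finial_top alone.

How it is judged:
By the outcome, as a careful person would: the job done as asked, in the order asked, and still so for the second after the job is handed in, with the robot touching nothing.
It also fails if it takes over 61 s, if anything falls off the work surface, if the arm or the gripper's body presses on something with over 40 N, if the wrist force passes 120 N, or if a joint passes its speed limit or range.

## Working session

There is one attempt and no reset: what is moved stays moved. The work goes in short steps, Python scripts to look and compute and a tool call to move; the robot and the scene stay as the last step left them, time stands still between calls to the robot, and variables do not carry over. Pictures are saved under pics/ and viewed, at most 10 in all, crops included, and the job is handed in when it is done.

Besides the shell and the picture viewer there is one more tool, called after "Request:" by a JSON object that holds its "name" and its "arguments", one argument or row to a line. step_arm: Moves the arm, as the interface text tells. Its arguments: {"type":"object","properties":{"targets":{"type":"string"},"claw":{"type":"number"}},"required":["targets"]}

```bash
mkdir -p pics
cat > h.py <<'E'
import numpy as np
def ray(c,u,v):
    f=c["frame"].shape[0]/2/np.tan(np.radians(c["vertical_fov"])/2)
    d=np.array(c["rotation"])@np.array([(u-c["cx"])/f,(v-c["cy"])/f,1]); return np.array(c["eye"]),d/np.linalg.norm(d)
def plane(c,u,v,z):
    e,d=ray(c,u,v); return e+d*(z-e[2])/d[2]
def tri(a,b):
    A=np.zeros((3,3));y=np.zeros(3)
    for e,d in (a,b):
        P=np.eye(3)-np.outer(d,d);A+=P;y+=P@e
    return np.linalg.solve(A,y)
E
python3 - <<'E'
from station import *
import cv2,pickle
s=sense();print(s["time_s"],s["tcp_pos"],s["ee_rot"])
for n in("scene","top"):
    c=cams.capture(n);pickle.dump(c,open(n+".pkl","wb"));print(n,c["eye"],c["rotation"],c["vertical_fov"],c["cx"],c["cy"])
    cv2.imwrite(f"pics/{n}.png",cv2.resize(c["frame"],(768,576),interpolation=cv2.INTER_CUBIC))
E
```

```text
0.0 [ 0.19393577 -0.59350843  0.22144671] [[-9.50624823e-01 -3.10341596e-01 -7.35003486e-04]
 [-3.10342461e-01  9.50622558e-01  2.07575357e-03]
 [ 5.45182197e-05  2.20136566e-03 -9.99997576e-01]]
scene [-0.09445621  0.67077641  0.91451158] [[-0.8159185  -0.38786029  0.4287673 ]
 [-0.57808494  0.55976657 -0.59369958]
 [-0.00973711 -0.73227439 -0.68094009]] 42.60811595978309 254.4755135091913 193.73903378345514
top [ 0.32092611 -0.06537625  0.93144668] [[-0.01868486 -0.9874784   0.15664381]
 [-0.9998096   0.01933528  0.00262931]
 [-0.00562514 -0.15656486 -0.98765166]] 53.43614856066843 255.9494233725451 187.91630544735318
```

View pics/scene.png

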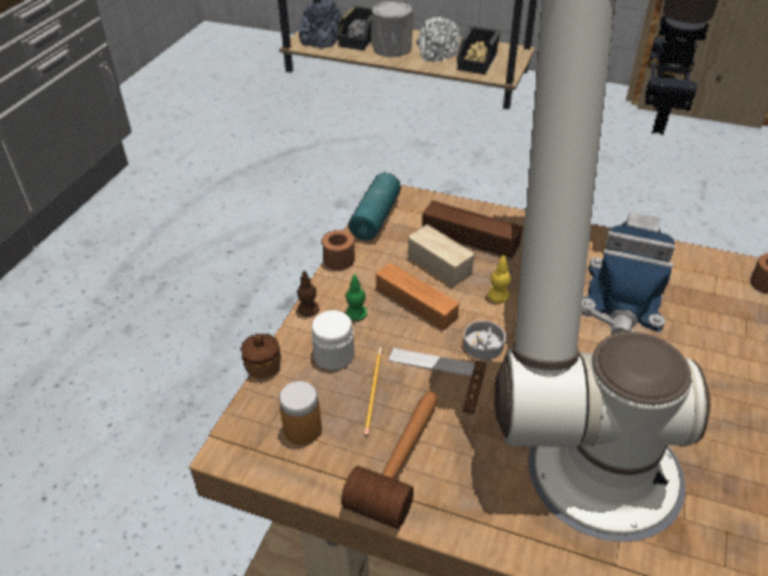

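View pics/top.png

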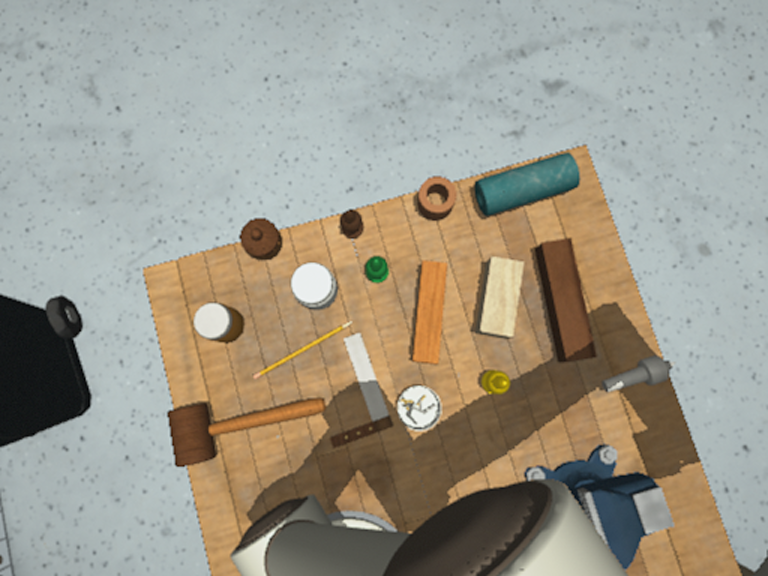

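Top-view candidates for each target (768-px pictures):

| Target | Candidates | Choice |
|---|---|---|
| Finial | dark brown (350,222), green (376,268), yellow (495,382), box knob (257,235) | dark brown |
| Short blank | pale (502,297), orange (429,312), dark (566,300) | pale |
| Jar | amber jar (213,322; scene 300,395), white jar (313,285; scene 332,328) | amber jar |

Next I'll make one close crop to check these choices.

Run:
```python
import cv2,pickle,numpy as np
s=pickle.load(open("scene.pkl","rb"))["frame"];t=pickle.load(open("top.pkl","rb"))["frame"]
R=lambda f,x,y,w,h,k:cv2.resize(f[y:y+h,x:x+w],None,fx=k,fy=k,interpolation=cv2.INTER_CUBIC)
# each tile 400x300
T=[R(s,185,170,50,37.5.__int__(),8),R(t,208,128,50,37,8),R(s,175,240,50,60,5)[:296],R(t,120,190,50,37,8)]
T=[cv2.resize(x,(400,296)) if x.shape[:2]!=(296,400) and x.shape[1]==400 else cv2.copyMakeBorder(x,0,296-x.shape[0],0,400-x.shape[1],0) for x in T]
cv2.imwrite("pics/crop.png",np.vstack([np.hstack(T[:2]),np.hstack(T[2:])]))
```

```text
(no output)
```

View pics/crop.png

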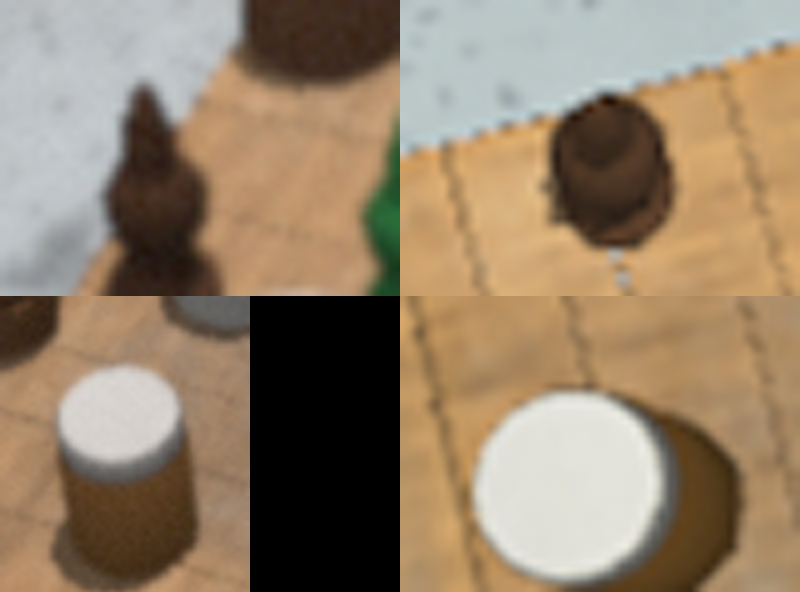

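The crop confirms the choices: the brown finial's tip is at scene px (203.1,180.5) and about (233,142) in the top view. The amber jar's lid is centred at scene (199,263.8) and top (141.2,213.9).

Run:
```python
from h import *
import cv2,pickle
S=pickle.load(open("scene.pkl","rb"));T=pickle.load(open("top.pkl","rb"))
def proj(c,p):
    q=np.array(c["rotation"]).T@(p-np.array(c["eye"]));f=192/np.tan(np.radians(c["vertical_fov"])/2);return q[:2]/q[2]*f+[c["cx"],c["cy"]]
np.set_printoptions(precision=4,suppress=True)
p=plane(S,203.1,180.5,.096);print("finial",p,proj(T,p),tri(ray(S,203.1,180.5),ray(T,233.3,143)))
def lid(c,x,y,w,h,lo=150):
    hsv=cv2.cvtColor(c["frame"],cv2.COLOR_BGR2HSV);m=((hsv[...,2]>lo)&(hsv[...,1]<45)).astype(np.uint8)
    m2=np.zeros_like(m);m2[y:y+h,x:x+w]=m[y:y+h,x:x+w]
    k=max(cv2.findContours(m2,0,1)[0],key=cv2.contourArea);e=cv2.fitEllipse(k);return e
for n,a,b in(("shellac",(180,250,40,35),(120,195,50,40)),("white",(205,205,36,30),(188,170,42,40))):
    e,g=lid(S,*a,170),lid(T,*b);print(n,e,g,tri(ray(S,*e[0]),ray(T,*g[0])),plane(T,*g[0],.085))
# pale blank
for n,c,r in(("S",S,(265,145,55,50)),("T",T,(312,165,42,66))):
    x,y,w,h=r;f=c["frame"][y:y+h,x:x+w];hsv=cv2.cvtColor(f,cv2.COLOR_BGR2HSV)
    m=((hsv[...,1]<100)&(hsv[...,2]>(170 if n=="S" else 185))).astype(np.uint8)
    k=max(cv2.findContours(m,0,1)[0],key=cv2.contourArea);q=cv2.minAreaRect(k);b=cv2.approxPolyDP(cv2.convexHull(k),4,True)[:,0]+[x,y]
    print(n,cv2.contourArea(k),np.add(q[0],[x,y]),b.tolist());
    for u in b:print(plane(c,*u,.051))
    print("mid",plane(c,q[0][0]+x,q[0][1]+y,.051))
R=lambda f,x,y,w,h,k:cv2.resize(f[y:y+h,x:x+w],None,fx=k,fy=k,interpolation=cv2.INTER_CUBIC)
a=R(S["frame"],265,145,60,50,6);b=R(T["frame"],308,163,60,70,6)
cv2.imwrite("pics/blank.png",np.hstack([cv2.copyMakeBorder(a,0,120,0,0,0),b]))
```

```text
finial [ 0.5556 -0.0091  0.096 ] [231.204  143.7439] [ 0.559  -0.0134  0.0911]
shellac ((198.2975616455078, 263.02337646484375), (17.759044647216797, 23.322641372680664), 77.11213684082031) ((140.5664520263672, 213.3185272216797), (22.219308853149414, 23.58611297607422), 42.954044342041016) [0.4023 0.1947 0.0838] [0.4029 0.1949 0.085 ]
white ((220.64096069335938, 216.08763122558594), (18.17424201965332, 25.410776138305664), 84.40921783447266) ((208.18377685546875, 188.7921142578125), (26.720718383789062, 29.238500595092773), 113.1739730834961) [0.4576 0.0461 0.0713] [0.4553 0.0443 0.085 ]
S 481.5 [293.0339 163.308 ] [[272, 156], [286, 151], [315, 169], [303, 177]]
[ 0.4987 -0.237   0.051 ]
[ 0.4787 -0.2784  0.051 ]
[ 0.3711 -0.2564  0.051 ]
[ 0.3807 -0.2094  0.051 ]
mid [ 0.4331 -0.2431  0.051 ]
T 1070.5 [334.6127 197.0173] [[328, 171], [349, 175], [342, 223], [320, 219]]
[ 0.4975 -0.2331  0.051 ]
[ 0.487  -0.2819  0.051 ]
[ 0.375  -0.2594  0.051 ]
[ 0.3851 -0.2093  0.051 ]
mid [ 0.4356 -0.2455  0.051 ]
```

View pics/blank.png

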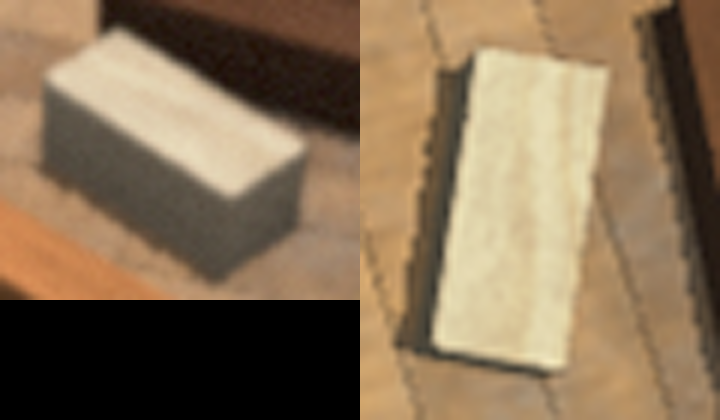

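Estimated points: finial (0.557,-0.011), pale blank (0.435,-0.245), amber jar lid (0.4025,0.195). I'll rise first with the fingers shut, then traverse.

Request:
{"name": "step_arm", "arguments": {
  "targets": "0 0 -2 0;0 0 -2 0;0 0 -2 0;0 0 -2 0;-2.2 1.84 0 0;-2.2 1.84 0 0;-2.2 1.84 0 0;-2.2 1.84 0 0;-2.2 1.84 0 0;-2.2 1.84 0 0;-2.2 1.84 0 0;-2.2 1.84 0 0",
  "claw": 0
}}

```text
time_s: 1.1
tcp_pos: [0.316, -0.398, 0.3022]
ee_rot: [[-0.951, -0.31, -0.0], [-0.31, 0.951, 0.001], [0.0, 0.001, -1.0]]
wrist_force: [0.3, 1.5, 0.3]
gripper_width: 0.171
gripper_force: 0.0
```

Request:
{"name": "step_arm", "arguments": {
  "targets": "-2.2 1.84 0 0;-2.2 1.84 0 0;-2.2 1.84 0 0;-2.2 1.84 0 0;-2.2 1.84 0 0;-2.2 1.84 0 0;-2.2 1.84 0 0;-2.2 1.84 0 0;-2.2 1.84 0 0;-2.2 1.84 0 0;-2.2 1.84 0 0;-2.2 1.84 0 0"
}}

```text
time_s: 2.1
tcp_pos: [0.4983, -0.1062, 0.3022]
ee_rot: [[-0.951, -0.311, -0.001], [-0.311, 0.951, 0.0], [0.001, 0.0, -1.0]]
wrist_force: [0.8, 0.1, 0.0]
gripper_width: 0.007
gripper_force: 0.0
```

Request:
{"name": "step_arm", "arguments": {
  "targets": "-2.2 1.84 0 0;-2.2 1.84 0 0;-2.2 1.84 0 0;-2.2 1.84 0 0;0 0 0 0;0 0 0 0;0 0 0 0;0 0 0 0"
}}

```text
time_s: 2.77
tcp_pos: [0.5583, -0.0111, 0.3025]
ee_rot: [[-0.951, -0.31, -0.0], [-0.31, 0.951, -0.0], [0.0, 0.0, -1.0]]
wrist_force: [0.2, -0.1, 0.8]
gripper_width: 0.005
gripper_force: 0.0
```

Request:
{"name": "step_arm", "arguments": {
  "targets": "0 0 2 0;0 0 2 0;0 0 2 0;0 0 2 0;0 0 2 0;0 0 2 0;0 0 1.8 0;0 0 1.7 0;0 0 0 0;0 0 0 0;0 0 0 0"
}}

```text
time_s: 3.68
tcp_pos: [0.5595, -0.0108, 0.1489]
ee_rot: [[-0.951, -0.31, 0.002], [-0.31, 0.951, 0.0], [-0.002, -0.001, -1.0]]
wrist_force: [0.4, 0.8, -0.7]
gripper_width: 0.002
gripper_force: 0.0
```

Run:
```python
from station import *
import cv2,numpy as np
t=[]
for n,(x,y) in(("scene",(175,130)),("top",(203,108))):
    f=cams.capture(n)["frame"][y:y+80,x:x+66];t.append(cv2.resize(f,None,fx=6,fy=6,interpolation=cv2.INTER_CUBIC))
cv2.imwrite("pics/f1.png",np.hstack(t))
print(sense()["tcp_pos"])
```

```text
[ 0.55970324 -0.01047154  0.14917882]
```

View pics/f1.png

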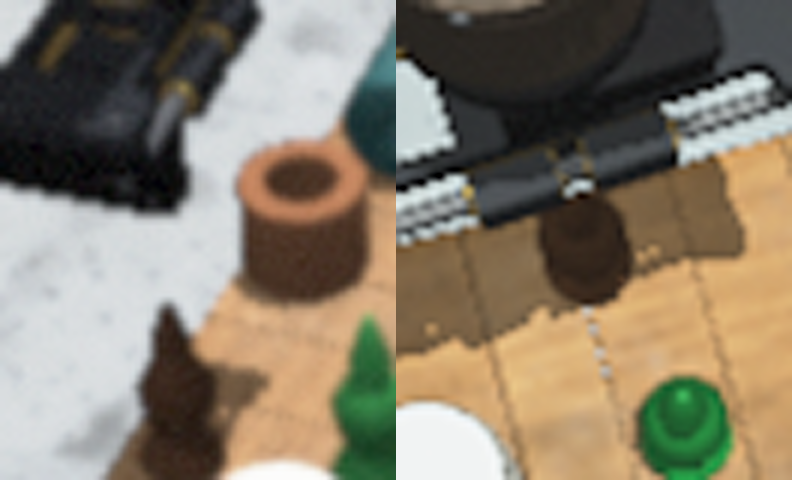

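The closed fingertips (scene crop about (168,208)) hang directly over the finial tip (168,308). In the top view they line up with the tip too. I'll lower to about 2.5 cm clear and hold.

Request:
{"name": "step_arm", "arguments": {
  "targets": "0.3 0.1 0.7 0;0 0 0.7 0;0 0 0.7 0;0 0 0.7 0;0 0 0 0;0 0 0 0;0 0 0 0;0 0 0 0;0 0 0 0;0 0 0 0;0 0 0 0;0 0 0 0"
}}

```text
time_s: 4.78
tcp_pos: [0.5558, -0.0103, 0.1197]
ee_rot: [[-0.951, -0.311, 0.0], [-0.311, 0.951, 0.0], [-0.0, -0.0, -1.0]]
wrist_force: [0.2, -0.4, -0.0]
gripper_width: 0.004
gripper_force: 0.0
```

Request:
{"name": "step_arm", "arguments": {
  "targets": "0 0 0 0;0 0 0 0;0 0 0 0;0 0 0 0;0 0 0 0;0 0 0 0;0 0 0 0;0 0 0 0;0 0 0 0;0 0 0 0;0 0 0 0;0 0 0 0"
}}

```text
time_s: 5.78
tcp_pos: [0.5557, -0.0103, 0.1195]
ee_rot: [[-0.951, -0.311, -0.0], [-0.311, 0.951, 0.0], [-0.0, 0.0, -1.0]]
wrist_force: [0.5, 0.0, -0.4]
gripper_width: 0.01
gripper_force: 0.0
```

Request:
{"name": "step_arm", "arguments": {
  "targets": "0 0 0 0;0 0 0 0;0 0 0 0;0 0 0 0;0 0 0 0;0 0 0 0;0 0 0 0;0 0 0 0;0 0 0 0;0 0 0 0;0 0 0 0;0 0 0 0"
}}

```text
time_s: 6.78
tcp_pos: [0.5557, -0.0103, 0.1196]
ee_rot: [[-0.951, -0.311, 0.0], [-0.311, 0.951, 0.0], [-0.0, 0.0, -1.0]]
wrist_force: [0.3, -0.0, -0.5]
gripper_width: 0.006
gripper_force: 0.0
```

Request:
{"name": "step_arm", "arguments": {
  "targets": "0 0 -2 0;0 0 -2 0;0 0 -2 0;0 0 -2 0;0 0 -2 0;0 0 -2 0;0 0 -2 0;0 0 -2 0;0 0 -2 0;0 0 0 0;0 0 0 0;0 0 0 0"
}}

```text
time_s: 7.78
tcp_pos: [0.5552, -0.0102, 0.2987]
ee_rot: [[-0.951, -0.31, -0.001], [-0.31, 0.951, 0.0], [0.001, 0.001, -1.0]]
wrist_force: [-0.3, 0.1, -0.3]
gripper_width: 0.011
gripper_force: 0.0
```

Request:
{"name": "step_arm", "arguments": {
  "targets": "1.87 -1.86 0 0;1.87 -1.86 0 0;1.87 -1.86 0 0;1.87 -1.86 0 0;1.87 -1.86 0 0;1.87 -1.86 0 0;1.87 -1.86 0 0;1.87 -1.86 0 0;1.87 -1.86 0 0;1.87 -1.86 0 0;0 0 0 0;0 0 0 0"
}}

```text
time_s: 8.78
tcp_pos: [0.4346, -0.2459, 0.2983]
ee_rot: [[-0.951, -0.308, -0.002], [-0.308, 0.951, 0.001], [0.002, 0.002, -1.0]]
wrist_force: [0.2, 0.7, -0.2]
gripper_width: 0.003
gripper_force: 0.0
```

Request:
{"name": "step_arm", "arguments": {
  "targets": "0 0 2 0;0 0 2 0;0 0 2 0;0 0 2 0;0 0 2 0;0 0 2 0;0 0 2 0;0 0 2 0;0 0 1.5 0;0 0 1 0;0 0 0 0;0 0 0 0"
}}

```text
time_s: 9.78
tcp_pos: [0.4356, -0.2445, 0.1138]
ee_rot: [[-0.95, -0.312, -0.002], [-0.312, 0.95, 0.0], [0.002, 0.001, -1.0]]
wrist_force: [-0.4, 0.6, 0.1]
gripper_width: 0.007
gripper_force: 0.0
```

Run:
```python
from station import *
import cv2,numpy as np
t=[]
for n,(x,y) in(("scene",(260,110)),("top",(303,158))):
    f=cams.capture(n)["frame"][y:y+90,x:x+66];t.append(cv2.resize(f,None,fx=6,fy=6,interpolation=cv2.INTER_CUBIC))
cv2.imwrite("pics/b1.png",np.hstack(t))
print(sense()["tcp_pos"])
```

```text
[ 0.43640588 -0.2449189   0.11506189]
```

View pics/b1.png

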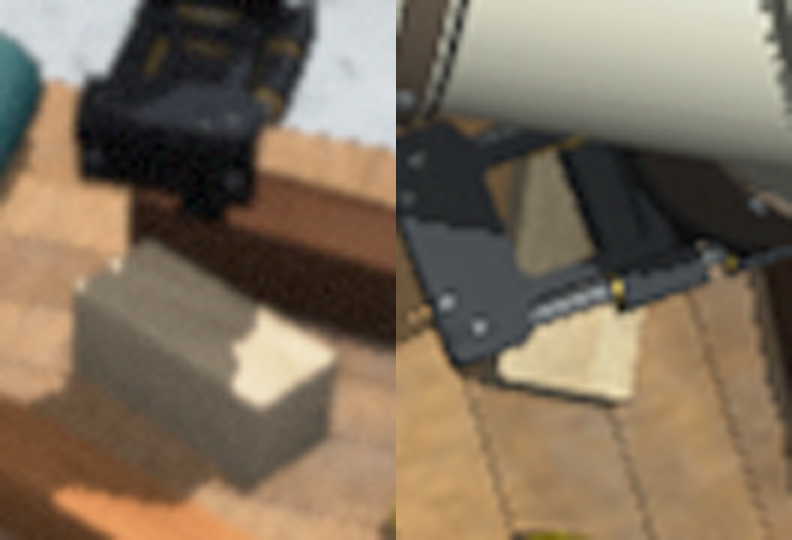

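The fingertips (scene crop about (205,212)) hang over the middle of the pale blank's top (about (205,325)) and clear everything. I'll lower and hold, then rise and traverse to the jar.

Request:
{"name": "step_arm", "arguments": {
  "targets": "0 0 1 0;0 0 1 0;0 0 1 0;0 0 0.8 0;0 0 0 0;0 0 0 0;0 0 0 0;0 0 0 0;0 0 0 0;0 0 0 0;0 0 0 0;0 0 0 0"
}}

```text
time_s: 10.88
tcp_pos: [0.4358, -0.2452, 0.0767]
ee_rot: [[-0.951, -0.311, 0.0], [-0.311, 0.951, -0.0], [-0.0, -0.0, -1.0]]
wrist_force: [0.6, 0.4, 0.3]
gripper_width: 0.005
gripper_force: 0.0
```

Request:
{"name": "step_arm", "arguments": {
  "targets": "0 0 0 0;0 0 0 0;0 0 0 0;0 0 0 0;0 0 0 0;0 0 0 0;0 0 0 0;0 0 0 0;0 0 0 0;0 0 0 0;0 0 0 0;0 0 0 0"
}}

```text
time_s: 11.88
tcp_pos: [0.4357, -0.2452, 0.0765]
ee_rot: [[-0.951, -0.311, -0.0], [-0.311, 0.951, 0.0], [0.0, 0.0, -1.0]]
wrist_force: [-0.8, 0.1, 0.4]
gripper_width: 0.008
gripper_force: 0.0
```

Request:
{"name": "step_arm", "arguments": {
  "targets": "0 0 0 0;0 0 0 0;0 0 0 0;0 0 0 0;0 0 0 0;0 0 0 0;0 0 0 0;0 0 0 0;0 0 0 0;0 0 0 0;0 0 0 0;0 0 0 0"
}}

```text
time_s: 12.88
tcp_pos: [0.4357, -0.2452, 0.0765]
ee_rot: [[-0.951, -0.311, -0.0], [-0.311, 0.951, 0.0], [0.0, 0.0, -1.0]]
wrist_force: [0.4, -1.0, 0.4]
gripper_width: 0.005
gripper_force: 0.0
```

Request:
{"name": "step_arm", "arguments": {
  "targets": "0 0 -2 0;0 0 -2 0;0 0 -2 0;0 0 -2 0;0 0 -2 0;0 0 -2 0;0 0 -2 0;0 0 -2 0;0 0 -2 0;0 0 -2 0;0 0 -2 0;0 0 0 0"
}}

```text
time_s: 13.88
tcp_pos: [0.4375, -0.2461, 0.301]
ee_rot: [[-0.95, -0.311, 0.008], [-0.311, 0.95, -0.003], [-0.006, -0.006, -1.0]]
wrist_force: [0.2, -0.4, -0.0]
gripper_width: 0.003
gripper_force: 0.0
```

Request:
{"name": "step_arm", "arguments": {
  "targets": "-0.53 2.14 0 0;-0.53 2.14 0 0;-0.53 2.14 0 0;-0.53 2.14 0 0;-0.53 2.14 0 0;-0.53 2.14 0 0;-0.53 2.14 0 0;-0.53 2.14 0 0;-0.53 2.14 0 0;-0.53 2.14 0 0"
}}

```text
time_s: 14.72
tcp_pos: [0.4191, -0.0243, 0.2962]
ee_rot: [[-0.951, -0.311, -0.0], [-0.311, 0.951, 0.0], [0.0, 0.0, -1.0]]
wrist_force: [-0.0, -0.1, -0.3]
gripper_width: 0.004
gripper_force: 0.0
```

Request:
{"name": "step_arm", "arguments": {
  "targets": "-0.53 2.14 0 0;-0.53 2.14 0 0;-0.53 2.14 0 0;-0.53 2.14 0 0;-0.53 2.14 0 0;-0.53 2.14 0 0;-0.53 2.14 0 0;-0.53 2.14 0 0;-0.53 2.14 0 0;-0.53 2.14 0 0;0 0 0 0;0 0 0 0"
}}

```text
time_s: 15.72
tcp_pos: [0.4031, 0.1951, 0.2959]
ee_rot: [[-0.95, -0.312, -0.001], [-0.312, 0.95, -0.001], [0.001, -0.0, -1.0]]
wrist_force: [0.2, 0.6, 0.7]
gripper_width: 0.006
gripper_force: 0.0
```

Request:
{"name": "step_arm", "arguments": {
  "targets": "0 0 2 0;0 0 2 0;0 0 2 0;0 0 2 0;0 0 2 0;0 0 2 0;0 0 2 0;0 0 1 0;0 0 0 0;0 0 0 0;0 0 0 0;0 0 0 0"
}}

```text
time_s: 16.72
tcp_pos: [0.4042, 0.1948, 0.1476]
ee_rot: [[-0.951, -0.31, 0.002], [-0.31, 0.951, 0.002], [-0.002, 0.001, -1.0]]
wrist_force: [-0.1, -0.1, -1.1]
gripper_width: 0.009
gripper_force: 0.0
```

Run:
```python
from station import *
import cv2,numpy as np
t=[]
for n,(x,y) in(("scene",(165,210)),("top",(108,170))):
    f=cams.capture(n)["frame"][y:y+90,x:x+66];t.append(cv2.resize(f,None,fx=6,fy=6,interpolation=cv2.INTER_CUBIC))
cv2.imwrite("pics/j1.png",np.hstack(t))
print(sense()["tcp_pos"])
```

```text
[0.40396679 0.19484873 0.14743931]
```

View pics/j1.png

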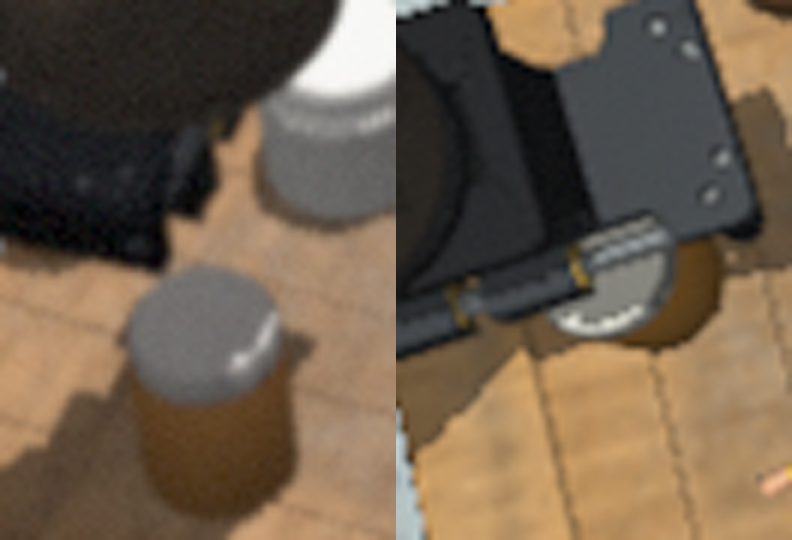

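The fingertips (scene crop about (190,210)) are 6 cm over the amber jar's lid centre (207,335), with nothing touching. Final lowering.

Request:
{"name": "step_arm", "arguments": {
  "targets": "0.1 0 1 0;0 0 1 0;0 0 1 0;0 0 0.7 0;0 0 0 0;0 0 0 0;0 0 0 0;0 0 0 0;0 0 0 0;0 0 0 0;0 0 0 0;0 0 0 0"
}}

```text
time_s: 17.82
tcp_pos: [0.4026, 0.1943, 0.1097]
ee_rot: [[-0.951, -0.311, 0.0], [-0.311, 0.951, 0.0], [-0.0, 0.0, -1.0]]
wrist_force: [-0.4, 0.8, 1.4]
gripper_width: 0.009
gripper_force: 0.0
```

Request:
{"name": "step_arm", "arguments": {
  "targets": "0 0 0 0;0 0 0 0;0 0 0 0;0 0 0 0;0 0 0 0;0 0 0 0;0 0 0 0;0 0 0 0;0 0 0 0;0 0 0 0;0 0 0 0;0 0 0 0"
}}

```text
time_s: 18.82
tcp_pos: [0.4026, 0.1943, 0.1096]
ee_rot: [[-0.951, -0.311, 0.0], [-0.311, 0.951, 0.0], [-0.0, 0.0, -1.0]]
wrist_force: [0.2, 0.7, 0.3]
gripper_width: 0.006
gripper_force: 0.0
```

Request:
{"name": "step_arm", "arguments": {
  "targets": "0 0 0 0;0 0 0 0;0 0 0 0;0 0 0 0;0 0 0 0;0 0 0 0;0 0 0 0;0 0 0 0;0 0 0 0;0 0 0 0;0 0 0 0;0 0 0 0"
}}

```text
time_s: 19.82
tcp_pos: [0.4026, 0.1943, 0.1096]
ee_rot: [[-0.951, -0.311, 0.0], [-0.311, 0.951, 0.0], [-0.0, 0.0, -1.0]]
wrist_force: [0.5, 0.1, -0.1]
gripper_width: 0.006
gripper_force: 0.0
```

Run:
```python
from station import *
print(sense()["tcp_pos"]);print(r.finish_job())
```

```text
[0.40262421 0.19427423 0.10958071]
the job is handed in; nothing more can be done
None
```

The job is handed in at about 20 s: the arm pointed at the finial tip, then the short pale blank, each for over 2 s, and finished still pointing at the amber (shellac) jar's lid, each about 2.5 cm clear, with no sign of contact.

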